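# Pump the still-life stand up to the marker

### The job

Pump the red-handled lever of the still-life lifting stand through full strokes until its plywood stage, with the blue vase still standing on it, is level with the red pointer to within a centimetre; the stand cannot be let down again, so stop in time. Raise it with the lever only (do not touch the stage, the vase or the pointer), let the lever spring back up when you are done, and leave the other things on the table where they are.

Things in the scene. Friction and masses are not known exactly. Their poses are not given: they have to be found in the camera images.
- lift: Lifting stand, fixed to the table. Origin at table level; x away from the robot at yaw 0, y left, z up. In its axes (mm): grey base plate x -80..140, y -130..140, 18 thick; column 64 across at (30, 0); blue gear case x -30..40, y -125..-25, 143 high; lamp post 16 thick, 330 high at (115, -115); marker rod 10 thick, 328 high at (30, 122).
- lamp_bar (a point): Centre of the underside of an aluminium light bar (45 x 260 x 18 mm, long along the stand's y) fixed over the grip, 303 mm above the table; in the stand's axes x -118..-73, y -325..-65 mm; an arm joins it to the lamp post. It blocks a gripper coming straight down on the grip: tilt the tool about 30 degrees, pointing to the stand's +x and down, and come from the -x side, in front of the bar.
- lever_pivot (a point): Pivot of the hand lever, in front of the gear case, 100 mm above the table; the hinge axis is the stand's x axis. Fixed.
- lever_grip (a point): On the axis of the red handgrip (24 mm diameter, 64 long, parallel to the stand's x), 14 mm from its free end, which points to the stand's -x. The axis runs 150 mm from the hinge axis, on the end of a 14 mm steel arm. At rest the arm points to the stand's -y and 0.58 rad above level (grip 182 mm above the table), at the bottom stop 0.27 rad below level (60 mm).
- lever (a joint): Lever angle, rad: 0 at rest (up), grows as the grip is pressed, 0.85 at the bottom stop. A spring returns it when let go; pressing takes 3 to 9 N. A ratchet lifts the stage: pressing raises it 24 mm per rad after 0.04 rad of play; on the up stroke it sinks back a few mm to the last click. Clicks are 7.5 mm apart; a full stroke (over 0.75 rad, and back to 0) gains two, 15 mm. It cannot be lowered.
- stage: The plywood stage of the stand, 160 x 160 x 12 mm, level, moving straight up by up to 100 mm. Origin at the centre of its top face; axes as the stand's.
- stage_top (a point): Centre of the stage's top face; 175 mm above the table at the start.
- pointer (a point): Tip of the flat red pointer (10 mm wide, 4 mm thick) that sticks out from a red clamp on the marker rod towards the stage, beside the stage's +y edge; at its mid-thickness. The stage's top face is to come level with it. It starts 40 to 80 mm above the stage and is to stay where it is.
- vase: Blue ceramic vase, 68 mm across and 110 mm tall, standing loose near the middle of the stage; origin at the centre of its underside, z up.
- medium_bottle: Amber bottle with black cap, 52 mm across, 120 mm tall, standing in front of the gear case; origin at the centre of its underside, z up.
- paint_tube: Paint tube with red band, 110 x 30 x 22 mm plus white cap, lying in front of the stand; origin at the centre of its underside, z up.
- green_tube: Paint tube with green band, 110 x 30 x 22 mm plus white cap, lying on the table; origin at the centre of its underside, z up.
- plaster_cone: White plaster cone, 80 mm across, 120 mm tall; origin at the centre of its underside, z up.
- brush_jar: White jar 72 mm across, 100 mm tall, with brushes up to 230 mm high; origin at the centre of its underside, z up.
- palette_knife: Palette knife 200 mm long, lying on the table; origin at the centre of its underside, z up.
- wood_cylinder: Upright wooden cylinder, 56 mm across, 70 mm tall; origin at the centre of its underside, z up.
There are look-alikes about, which are no part of the job. What is meant by the vase is not green or yellow, and is the larger of those in its own colour.

How it is judged:
On the way, in this order (a step that is already met when the one before it is completed fails the run):
1. the lever is pressed through a full down stroke (value of joint lever above 0.7 rad).
2. the lever comes back up (value of joint lever below 0.2 rad).
At the end, for the whole second after the job is handed in: The stage's top face is within 12 mm of the pointer's height, the vase stands upright (within 0.15 rad) and at rest on the stage within 60 mm of its centre, and the lever is back up (below 0.12 rad) (z of stage_top in the frame of pointer between -0.012 and 0.012 m and value of joint lever below 0.12 rad and angle between vase's own z axis and vertical below 0.15 rad and horizontal distance between vase and stage_top below 0.06 m and z of vase in the frame of stage between -0.005 and 0.008 m and linear speed of vase below 0.02 m/s); the robot touches nothing.
It fails at once if the robot touches the stage or the vase (contact force between any of the arm, the fingers and stage above 1 N or contact force between any of the arm, the fingers and vase above 1 N).
It fails at once if the pointer is shifted by more than 4 mm (distance of pointer from where it was at the start of the episode above 0.004 m).
It fails at once if one of the other things is shifted by more than 30 mm (distance of any of medium_bottle, paint_tube, green_tube, plaster_cone, brush_jar, palette_knife, wood_cylinder from where it was at the start of the episode above 0.03 m).
It also fails if it takes over 61 s, if anything falls off the work surface, if the arm or the gripper's body presses on something with over 40 N, if the wrist force passes 120 N, or if a joint passes its speed limit or range.

### The arm

A 6-joint arm with a two-finger parallel gripper is mounted at the origin on the work surface. World frame = base frame: x ahead of the robot, y to its left, z up, the work surface at z = 0. Lengths are in m, angles in rad, forces in N, time in s.
With the tool pointing down it reaches from about 0.225 to 0.875 m from the base axis. Payload 3.4 kg.
Tool frame: the origin (TCP) lies at the very end of the fingers, on their centre line; the grasp point (between the pads) lies 19 mm behind it; z points along the fingers, y is the direction in which the jaws open and shut (so a half turn about z gives the same grasp; the last joint's range is limited). The gripper opens to 85 mm and grips with 20 to 120 N. Pads are 22 mm wide; open, the fingers measure 114 mm over their backs; the gripper's body (76 mm by 85 mm) begins 54 mm behind the grasp point. The pads swing forward as they close: fully open they stand 13 mm farther back than shut.
Start: joints at [1.082, 0.276, 1.505, -0, 1.361, -0.121], TCP at [0.207, 0.537, 0.231] pointing down, gripper open.
Joint ranges: [-2.89, 2.89], [-0.75, 2.08], [0.22, 2.7], [-1.18, 4.32], [0.11, 2.71], [-2.7, 2.7]. Speed limits (rad/s): [2.57, 2.57, 3.14, 3.14, 3.14, 3.14].

### API

Orientations are given as a unit quaternion [w, x, y, z].
In Python, from rig import manip gives the robot as it stands. The module is installed in compiled form; this text tells all that it offers.
- The arm moves only by the tool carry_out, never from a script. Its argument "moves" is one flat list of numbers, 5 for each row, row after row: the opening in per cent of the stroke, from 0 (shut) to 100 (fully open), then the shift along the world's x, y, z in cm, then the turn about the world's z in rad. A call has exactly 10 rows; each row shifts and turns the commanded pose from where the row before left it; what a row does not reach is not made up. A row lasts 1/10 s, in which the tool goes at most 50 mm and 8.59 degrees, less where a joint would pass 70% of its speed; a pose out of reach is approached as far as the arm can. A call is refused whole if a number of a shift passes 5 or a number of a turn 0.15, either way. A call with a gripper value outside its range is refused whole. The fingers move at their own pace and stop on an object; "squeeze" is the grip in N (left out, the last holds). Time passes only in rows, so rows that do not move let the fingers close, or fill a call up. It gives the time, the measured TCP pose, the force and the opening at its end, in the units of the state.
- manip.get_state(): the state, without advancing time (a new reading comes with each control period).
- manip.get_image(name): name is "scene" or "top" or "wrist"; returns the picture (480x640x3 uint8, red, green, blue); there is no depth.
- manip.camera_info(name): a dict with "fov_y" (degrees; the focal length in pixels is half the picture's height over the tangent of half this angle, whatever the lens; pixels are square), "cx", "cy" (the principal point, pixels), "rvec" (rotation vector, rad) and "tvec" (3), from world to camera coordinates, as OpenCV has them; the wrist camera has in their place "hand_eye" (4x4, takes a point from camera to tool coordinates, whose origin is the TCP and whose axes are the flange's). Camera axes: x right, y down, z forward; pixel columns grow to the right and rows downward; lengths in m; the calibration is good to about 2 mm. A picture is of the moment at which its call begins: read the wrist's pose just before it. camera_info takes no time and is no camera call.
- manip.sign_off(): hands the job in, once; it reports no verdict.
The state is a dict: "clock": time; "qpos": joint angles; "qd": joint speeds; "effort": joint torques, N m; "position": TCP position; "ee_rot": TCP orientation; "contact_force": force on the tool from outside, world axes, zero at the start; "moment": the same for the moment, N m; "width": finger opening in m.
Only numpy, scipy, OpenCV 4.12 (cv2) and the standard library are available. Lean on these libraries where they do the work, as an engineer would, in place of code of your own. Each camera call takes 0.05 s, during which the arm holds its last target. There are 200 camera calls.

## Working session

There is one attempt and no reset: what is moved stays moved. The work goes in short steps, Python scripts to look and compute and a tool call to move; the robot and the scene stay as the last step left them, time stands still between calls to the robot, and variables do not carry over. Pictures are saved under pics/ and viewed, about 8 in all and at most 12, crops included, and the job is handed in when it is done.

Besides the shell and the picture viewer there is one more tool, called after "Request:" as name(argument=value, ...), one argument or row to a line, values as JSON. carry_out: Moves the arm, as the interface text tells. Its arguments: {"type":"object","properties":{"moves":{"type":"array","items":{"type":"number"}},"squeeze":{"type":"number"}},"required":["moves"]}

```bash
mkdir -p pics
python3 - <<'E'
from rig import manip
import cv2,numpy as np
s=manip.get_state();print(s)
for n in("scene","top","wrist"):
    print(n,manip.camera_info(n))
for n in("scene","top"):
    cv2.imwrite(f"pics/{n}0.png",manip.get_image(n)[:,:,::-1])
E
```

```text
{'clock': 0.0, 'qpos': array([ 1.08200951e+00,  2.76595367e-01,  1.50613873e+00,  2.54844817e-05,
        1.36068391e+00, -1.20983285e-01]), 'qd': array([ 0.00109337, -0.00120629, -0.00024032,  0.00102166,  0.00122599,
        0.00059847]), 'effort': array([ 1.41056320e-03, -4.16773653e+01, -2.45806950e+01,  1.77718462e-04,
        1.12139378e-02, -1.02250522e-05]), 'position': array([0.20649025, 0.53608186, 0.23043726]), 'ee_rot': array([-2.85855821e-04,  1.82869477e-01,  9.83136776e-01, -8.66846338e-04]), 'contact_force': array([-0.16748423, -0.26375435,  0.0121125 ]), 'moment': array([ 0.02900863,  0.00697331, -0.07129808]), 'width': 0.0854032395408483}
scene {'fov_y': 45.55275769569368, 'cx': 315.01586128775944, 'cy': 247.10680950052077, 'rvec': array([ 2.16349188,  0.84383031, -0.40367247]), 'tvec': array([-0.42469729, -0.10321775,  1.79269735])}
top {'fov_y': 49.12126737507995, 'cx': 327.33638281441904, 'cy': 244.1681245532028, 'rvec': array([ 2.18511286, -2.1282546 ,  0.13664828]), 'tvec': array([-0.02432035,  0.61835082,  1.33151558])}
wrist {'fov_y': 65.2851748026922, 'cx': 316.9593181443476, 'cy': 238.8099861768072, 'hand_eye': array([[ 2.44501409e-04, -9.47243001e-01, -3.20516204e-01,
         8.24165389e-02],
       [ 9.99999937e-01,  1.49578661e-04,  3.20776462e-04,
         2.77396822e-04],
       [-2.55910873e-04, -3.20516263e-01,  9.47242978e-01,
        -1.42911622e-01],
       [ 0.00000000e+00,  0.00000000e+00,  0.00000000e+00,
         1.00000000e+00]])}
```

View pics/scene0.png

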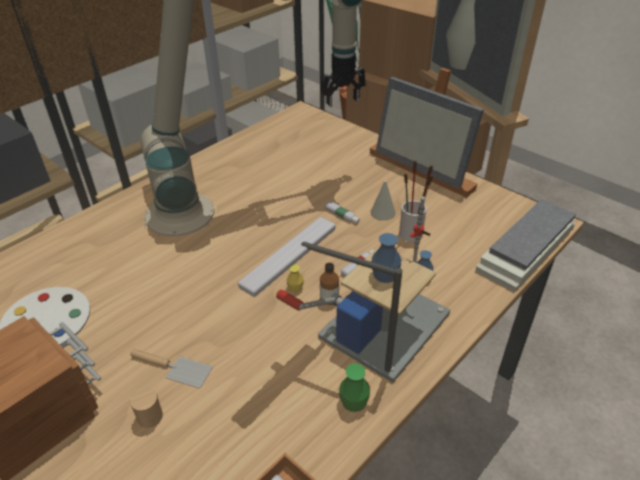

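View pics/top0.png

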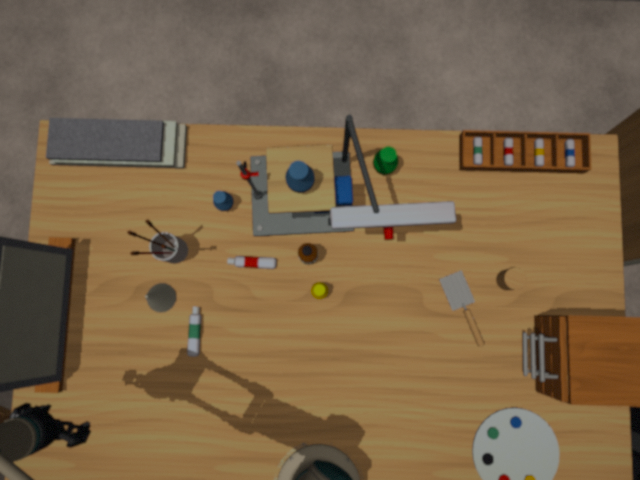

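The vase I want is the large blue one on the stage: top (300,177), scene (386,262). The look-alikes are a small blue vase at top (223,201) / scene (426,262), a green one at top (386,160) and a yellow one at top (319,290). The red grip is at top (389,233) / scene (289,300), and the pointer is at top (247,173) / scene (419,231). The red tube band at top (252,262) is not the grip. One close crop to check.

```bash
cat > h.py <<'E'
from rig import manip
import cv2,numpy as np
def cam(n):
    c=manip.camera_info(n); f=240/np.tan(np.radians(c["fov_y"]/2))
    R=cv2.Rodrigues(c["rvec"])[0]; return f,c["cx"],c["cy"],R,c["tvec"]
def ray(n,u,v):
    f,cx,cy,R,t=cam(n); return -R.T@t, R.T@np.array([(u-cx)/f,(v-cy)/f,1])
def onz(n,u,v,z):
    o,d=ray(n,u,v); return o+d*(z-o[2])/d[2]
def proj(n,p):
    f,cx,cy,R,t=cam(n); q=R@np.asarray(p)+t; return np.array([cx+f*q[0]/q[2],cy+f*q[1]/q[2]])
def tri(a,b):  # two rays (scene px),(top px)
    o1,d1=ray("scene",*a);o2,d2=ray("top",*b)
    d1/=np.linalg.norm(d1);d2/=np.linalg.norm(d2)
    s=np.linalg.lstsq(np.c_[d1,-d2],o2-o1,rcond=None)[0]
    p,q=o1+s[0]*d1,o2+s[1]*d2; return (p+q)/2,np.linalg.norm(p-q)
def red(im):
    h=cv2.cvtColor(im,cv2.COLOR_RGB2HSV)
    return (((h[...,0]<6)|(h[...,0]>173))&(h[...,1]>170)&(h[...,2]>70)).astype(np.uint8)
E
python3 - <<'E'
from h import *
for n in("scene","top"):
    m=red(cv2.imread(f"pics/{n}0.png")[:,:,::-1].copy())
    k,_,st,c=cv2.connectedComponentsWithStats(m)
    for i in range(1,k):
        if st[i,4]>8: print(n,st[i],c[i].round(1))
a=cv2.imread("pics/top0.png")[110:270,200:420];b=cv2.imread("pics/scene0.png")[190:380,230:460]
a=cv2.resize(a,(400,291),interpolation=2);b=cv2.resize(b,(690,570),interpolation=2)
t=cv2.imread("pics/top0.png")
cv2.imwrite("pics/c1.png",cv2.resize(t[120:270,220:420],(800,600),interpolation=cv2.INTER_CUBIC))
cv2.imwrite("pics/c2.png",b)
E
```

```text
scene [412 227  11   9  40] [417.  230.9]
scene [278 291   9   6  31] [282.  293.5]
scene [ 40 295   6   4  10] [ 42.7 296.7]
top [504 148   9   6  39] [507.6 150.4]
top [241 168  17  11  72] [248.1 174.2]
top [384 227   9  12  95] [388.2 232.2]
top [245 257  12  10 108] [250.6 261.8]
top [499 475  10   5  35] [503.6 477.5]
```

View pics/c1.png

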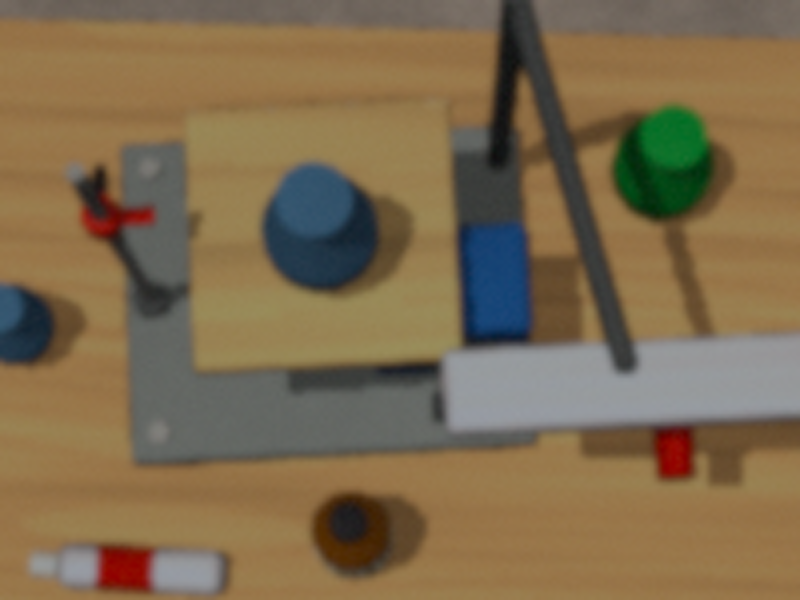

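View pics/c2.png

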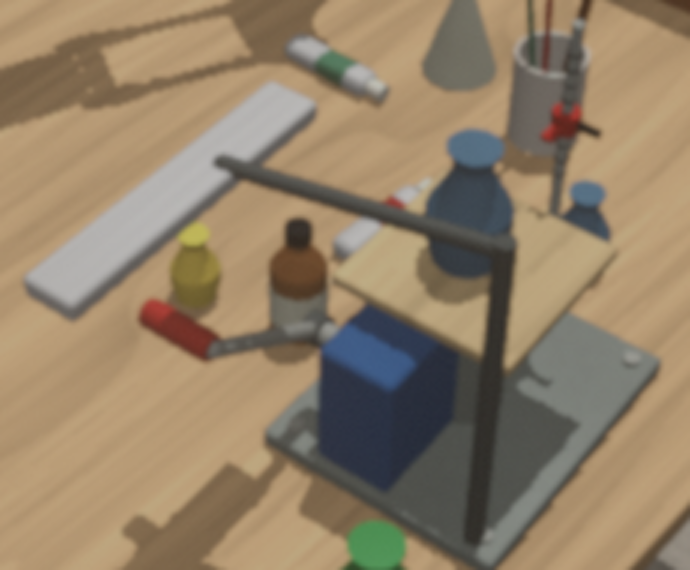

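The close views confirm the choice: the big blue vase stands on the stage. The grip's free end is at about top (389,239) / scene (280,293), sticking out in front of the bar. The pointer tip is at about top (258,173.5) / scene (412,235). Next I'll work out the stand pose.

Run:
```python
from h import *
C=lambda x,y:(220+x/4-.4,120+y/4-.4); S=lambda x,y:(230+x/3-.3,190+y/3-.3)
# plate top-face corners in stand axes -> world
px={(140,140):C(122,146),(-80,140):C(134,462),(-80,-130):C(536,443)}
src=np.array(list(px));dst=np.array([onz("top",*v,.018)[:2] for v in px.values()])*1000
sp={(140,140):S(658,362),(140,-130):S(488,568),(-80,-130):S(268,437)}
d2=np.array([onz("scene",*v,.018)[:2] for v in sp.values()])*1000
def fit(a,b):
    a=np.array(a,float);b=np.array(b);ca,cb=a.mean(0),b.mean(0);A,B=a-ca,b-cb
    th=np.arctan2((A[:,0]*B[:,1]-A[:,1]*B[:,0]).sum(),(A*B).sum())
    R=np.array([[np.cos(th),-np.sin(th)],[np.sin(th),np.cos(th)]]);t=cb-R@ca
    return th,t,(a@R.T+t-b).round(1).tolist()
print(fit(src,dst));print(fit(list(sp),d2))
th,t,r=fit(list(px)+list(sp),np.r_[dst,d2]);print(th,t,r)
R=np.array([[np.cos(th),-np.sin(th)],[np.sin(th),np.cos(th)]])
np.savez("stand.npz",th=th,t=t)
loc=lambda p:np.r_[R.T@(np.array(p[:2])*1000-t),p[2]*1000].round(1)
for n,a,b in(("tip",(411.7,234.5),(258,173.5)),("clamp",(417,231),(245.3,173.5)),("gripend",S(155,310),C(675,474))):
    p,e=tri(a,b);print(n,p.round(4),e.round(4),"stand",loc(p))
# stage corners at z .175 from top
for c in((187,115),(449,100),(197,370),(462,352)):print("stage",loc(onz("top",*C(*c),.175)))
for s in((615,252),(337,277),(500,362)):print("stage s",loc(onz("scene",*S(*s),.175)))
for z in(.2,.22,.24,.26,.28):print(z,loc(onz("top",258,173.5,z)),loc(onz("scene",411.7,234.5,z)))
print("bottle",onz("top",*C(350,522),.12),loc(onz("top",*C(350,522),.12)))
print("yellow",loc(onz("top",319,290,.07)))
print("bar",loc(onz("top",*C(448,430),.321)),loc(onz("top",*C(445,353),.321)),loc(onz("top",455,203,.321)))
```

```text
(np.float64(0.07878927324221291), array([729.50283416,  57.36125553]), [[2.0, 0.7], [-1.7, 1.0], [-0.3, -1.7]])
(np.float64(0.08834150718830226), array([729.48197548,  56.07370851]), [[1.6, 4.2], [4.2, -1.3], [-5.8, -2.9]])
0.08277953298117394 [729.68575152  56.93301629] [[1.6, 0.8], [-2.1, 0.2], [0.4, -2.4], [2.6, 4.4], [3.8, -1.3], [-6.4, -1.7]]
tip [0.7501 0.1528 0.241 ] 0.0004 stand [ 28.3  93.8 241. ]
clamp [0.7491 0.1807 0.2346] 0.0047 stand [ 29.6 121.7 234.6]
gripend [ 0.6193 -0.1487  0.1861] 0.0034 stand [-127.  -195.8  186.1]
stage [106.9  79.  175. ]
stage [107.4 -78.7 175. ]
stage [-48.9  79.6 175. ]
stage [-46.9 -77.5 175. ]
stage s [107.9  76.1 175. ]
stage s [-46. -76. 175.]
stage s [ 98.9 -74.9 175. ]
0.2 [ 39.3  98.5 200. ] [  6.1 138.6 200. ]
0.22 [ 33.9  96.2 220. ] [ 17.  116.8 220. ]
0.24 [ 28.4  93.8 240. ] [ 27.9  95.  240. ]
0.26 [ 23.   91.5 260. ] [ 38.8  73.2 260. ]
0.28 [ 17.5  89.1 280. ] [ 49.7  51.4 280. ]
bottle [0.59257342 0.0411047  0.12      ] [-138.    -4.4  120. ]
yellow [-235.   -27.7   70. ]
bar [-116.3  -63.7  321. ] [-75.6 -64.5 321. ] [ -79.8 -324.2  321. ]
```

The geometry agrees well: the stage lands on its stated size, the bar matches, and the tip is at stand (28,94), z≈241 mm. That is about 66 mm above the stage.

The moves can't tilt the tool. Instead I'll open the jaws along the stand's x, so one finger reaches past the gripper body under the bar's front edge and presses on the grip. First I'll look at the hand's shape for clearance.

Run:
```python
from h import *
a=cv2.resize(cv2.imread("pics/top0.png")[390:480,0:100],(440,396),interpolation=2)
b=cv2.resize(cv2.imread("pics/scene0.png")[0:110,300:390],(324,396),interpolation=2)
cv2.imwrite("pics/c3.png",np.hstack([a,b]))
d=np.load("stand.npz");th,t=d["th"],d["t"]
R=np.array([[np.cos(th),-np.sin(th)],[np.sin(th),np.cos(th)]])
for z in(.182,.188,.194):print("grip front edge",(R.T@(onz("top",388.5,239,z)[:2]*1000-t)).round(1))
for p in((-164,-195),(-113,-195)):print(p,(R@np.array(p)+t).round(1))
# arm outline sizes: distance per px at gripper in scene
p=manip.get_state()["position"]
f,cx,cy,Rc,tc=cam("scene")
for dz in (0,.073,.15,.2,.25,.3):
    q=p+[0,0,dz];print(dz,proj("scene",q).round(1),proj("top",q).round(1),"mm/px",((Rc@q+tc)[2]/f*1000).round(2))
```

```text
grip front edge [-129.8 -197.7]
grip front edge [-130.6 -196.9]
grip front edge [-131.4 -196.1]
(-164, -195) [ 582.4 -151. ]
(-113, -195) [ 633.2 -146.7]
0 [342.7 106.8] [ 69.6 416.5] mm/px 3.19
0.073 [343.1  85.3] [ 52.  423.8] mm/px 3.11
0.15 [343.5  61.4] [ 30.6 432.6] mm/px 3.02
0.2 [343.8  45. ] [ 14.9 439.1] mm/px 2.96
0.25 [344.1  28.1] [ -2.6 446.3] mm/px 2.91
0.3 [344.4  10.4] [-22.2 454.4] mm/px 2.85
```

View pics/c3.png

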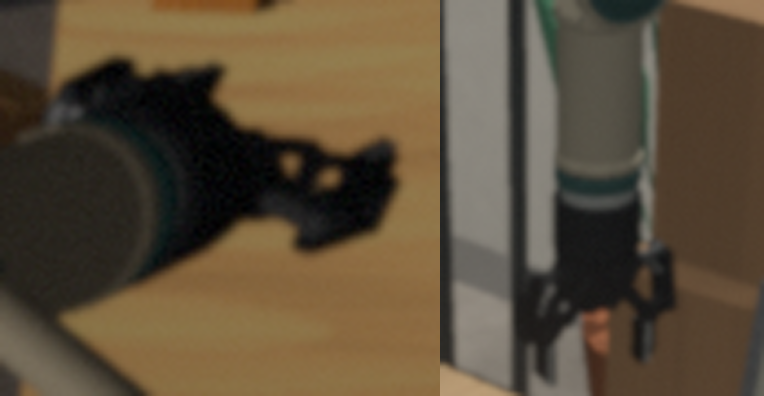

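Run:
```python
from h import *
from scipy.spatial.transform import Rotation as Ro
s=manip.get_state();p=s["position"];q=s["ee_rot"];R=Ro.from_quat(np.r_[q[1:],q[0]]).as_matrix()
print("tool y angle",np.arctan2(R[1,1],R[0,1]))
for dz in(.01,.06,.09,.12):
    print(dz,[proj("scene",p+R@[0,y,-dz]).round(1).tolist() for y in(-.07,-.057,-.0425,.0425,.057,.07)])
for n,u,v,z in(("jar",168,247,.1),("cone",161,297,.06),("yellow",319,290,.07)):print(n,onz("top",u,v,z).round(3))
cv2.imwrite("pics/w0.png",manip.get_image("wrist")[:,:,::-1])
```

```text
tool y angle 1.2030352960932522
0.01 [[323.1, 108.7], [326.8, 107.8], [330.9, 106.8], [354.5, 101.0], [358.4, 100.1], [362.0, 99.2]]
0.06 [[323.0, 93.9], [326.8, 93.0], [330.9, 92.1], [355.0, 86.4], [359.0, 85.5], [362.6, 84.6]]
0.09 [[323.0, 84.8], [326.8, 83.9], [331.0, 82.9], [355.3, 77.4], [359.4, 76.4], [363.0, 75.6]]
0.12 [[322.9, 75.4], [326.8, 74.6], [331.0, 73.6], [355.6, 68.1], [359.7, 67.2], [363.4, 66.4]]
jar [0.593 0.388 0.1  ]
cone [0.47 0.41 0.06]
yellow [0.498 0.01  0.07 ]
```

Request:
carry_out(
  moves=[100, 1.6, -3.4, 0.5, -0.056, 100, 1.6, -3.4, 0.5, -0.056, 100, 1.6, -3.4, 0.5, -0.056, 100, 1.6, -3.4, 0.5, -0.056, 100, 1.6, -3.4, 0.5, -0.056, 100, 1.6, -3.4, 0.5, -0.056, 100, 1.6, -3.4, 0.5, -0.056, 100, 1.6, -3.4, 0.5, -0.056, 100, 1.6, -3.4, 0.5, -0.056, 100, 1.6, -3.4, 0.5, -0.056],
)

```text
clock: 1.15
position: [0.3669, 0.1951, 0.2814]
ee_rot: [0.0, 0.448, 0.894, 0.0]
contact_force: [0.2, 0.5, 0.4]
width: 0.0857
```

Request:
carry_out(
  moves=[100, 1.65, -3.65, -0.3, -0.056, 100, 1.65, -3.65, -0.3, -0.056, 100, 1.65, -3.65, -0.3, -0.056, 100, 1.65, -3.65, -0.3, -0.056, 100, 1.65, -3.65, -0.3, -0.056, 100, 1.65, -3.65, -0.3, -0.056, 100, 1.65, -3.65, -0.3, -0.056, 100, 1.65, -3.65, -0.3, -0.056, 100, 1.65, -3.65, -0.3, -0.056, 100, 1.65, -3.65, -0.3, -0.056],
)

```text
clock: 2.15
position: [0.532, -0.17, 0.2509]
ee_rot: [-0.0, 0.678, 0.735, 0.0]
contact_force: [0.3, 0.5, -0.1]
width: 0.0855
```

Request:
carry_out(
  moves=[100, 0, 0, -1, 0, 100, 0, 0, -1, 0, 100, 0, 0, -1, 0, 100, 0, 0, -1, 0, 100, 0, 0, -1, 0, 100, 0, 0, -1, 0, 100, 0, 0, -1, 0, 100, 0, 0, 0, 0, 100, 0, 0, 0, 0, 100, 0, 0, 0, 0],
)

```text
clock: 3.15
position: [0.5322, -0.1686, 0.1818]
ee_rot: [0.001, 0.677, 0.736, 0.0]
contact_force: [-0.2, 0.0, -0.5]
width: 0.0851
```

```bash
cat > st.py <<'E'
from h import *
d=np.load("stand.npz");th,t=float(d["th"]),d["t"]
R2=np.array([[np.cos(th),-np.sin(th)],[np.sin(th),np.cos(th)]])
loc=lambda p:np.r_[R2.T@(np.array(p[:2])*1000-t),p[2]*1000].round(1)
wor=lambda q:np.r_[(R2@np.array(q[:2],float)+t),q[2]]/1000
E
python3 - <<'E'
from st import *
s=manip.get_state();print(loc(s["position"]),s["contact_force"].round(1))
im=manip.get_image("scene");cv2.imwrite("pics/s1.png",im[:,:,::-1])
cv2.imwrite("pics/c4.png",cv2.resize(im[150:330,180:400,::-1],(733,600),interpolation=cv2.INTER_CUBIC))
T=s["position"]
ax=np.r_[R2[:,0],0]
for dz in(.013,.06,.09,.12):print(dz,[((proj("scene",T+ax*y+[0,0,dz])-[180,150])*3.333).round(0).tolist() for y in(0,.057,.074)])
E
```

```text
[-215.5 -208.4  181.8] [-0.2  0.  -0.5]
0.013 [[224.0, 422.0], [286.0, 458.0], [305.0, 469.0]]
0.06 [[217.0, 371.0], [281.0, 407.0], [301.0, 418.0]]
0.09 [[213.0, 337.0], [278.0, 373.0], [298.0, 384.0]]
0.12 [[208.0, 302.0], [274.0, 338.0], [294.0, 349.0]]
```

View pics/c4.png

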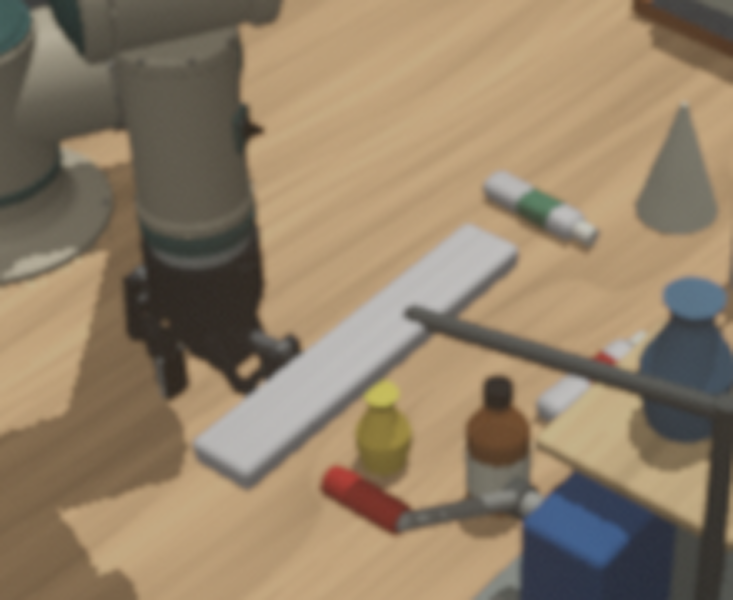

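The front knuckle's top is just below the bar's underside level (TCP 0.182 gives a knuckle top at about 0.300). I'll slip in slowly and watch the force.

Request:
carry_out(
  moves=[100, 0, -0.35, -0.2, 0, 100, 0.4, 0.03, 0, 0, 100, 0.4, 0.03, 0, 0, 100, 0.4, 0.03, 0, 0, 100, 0.4, 0.03, 0, 0, 100, 0.4, 0.03, 0, 0, 100, 0.2, 0.02, 0, 0, 100, 0.2, 0.02, 0, 0, 100, 0.1, 0.01, 0, 0, 100, 0, 0, 0, 0],
)

```text
clock: 4.2
position: [0.5569, -0.1699, 0.1793]
ee_rot: [0.0, 0.677, 0.736, 0.0]
contact_force: [0.4, 0.1, -0.2]
width: 0.0857
```

Request:
carry_out(
  moves=[100, 0.1, 0.01, 0, 0, 100, 0.1, 0.01, 0, 0, 100, 0.1, 0.01, 0, 0, 100, 0.1, 0.01, 0, 0, 100, 0.1, 0.01, 0, 0, 100, 0.1, 0.01, 0, 0, 100, 0, 0, 0, 0, 100, 0, 0, 0, 0, 100, 0, 0, 0, 0, 100, 0, 0, 0, 0],
)

```text
clock: 5.2
position: [0.5627, -0.1693, 0.1794]
ee_rot: [0.0, 0.677, 0.736, 0.0]
contact_force: [0.4, -0.4, -0.2]
width: 0.0855
```

Request:
carry_out(
  moves=[100, 0.1, 0.01, 0, 0, 100, 0.1, 0.01, 0, 0, 100, 0.1, 0.01, 0, 0, 100, 0.1, 0.01, 0, 0, 100, 0.1, 0.01, 0, 0, 100, 0.1, 0.01, 0, 0, 100, 0.1, 0.01, 0, 0, 100, 0.1, 0.01, 0, 0, 100, 0, 0, 0, 0, 100, 0, 0, 0, 0],
)

```text
clock: 6.2
position: [0.5708, -0.1685, 0.1793]
ee_rot: [-0.0, 0.677, 0.736, 0.0]
contact_force: [0.7, -0.4, -0.1]
width: 0.0853
```

Request:
carry_out(
  moves=[100, 0.2, 0.02, 0, 0, 100, 0.2, 0.02, 0, 0, 100, 0.2, 0.02, 0, 0, 100, 0, 0, -0.2, 0, 100, 0, 0, -0.3, 0, 100, 0, 0, -0.5, 0, 100, 0, 0, -0.5, 0, 100, 0, 0, -0.5, 0, 100, 0, 0, -0.5, 0, 100, 0, 0, -0.5, 0],
)

```text
clock: 7.2
position: [0.5791, -0.1803, 0.1548]
ee_rot: [0.011, 0.678, 0.735, -0.006]
contact_force: [-8.4, -26.8, 19.1]
width: 0.0853
```

Run:
```python
from st import *
s=manip.get_state();print(loc(s["position"]),s["contact_force"].round(1))
im=manip.get_image("scene")
cv2.imwrite("pics/c5.png",cv2.resize(im[180:360,220:440,::-1],(733,600),interpolation=cv2.INTER_CUBIC))
```

```text
[-169.6 -224.   154.8] [ -8.4 -26.8  19.1]
```

View pics/c5.png

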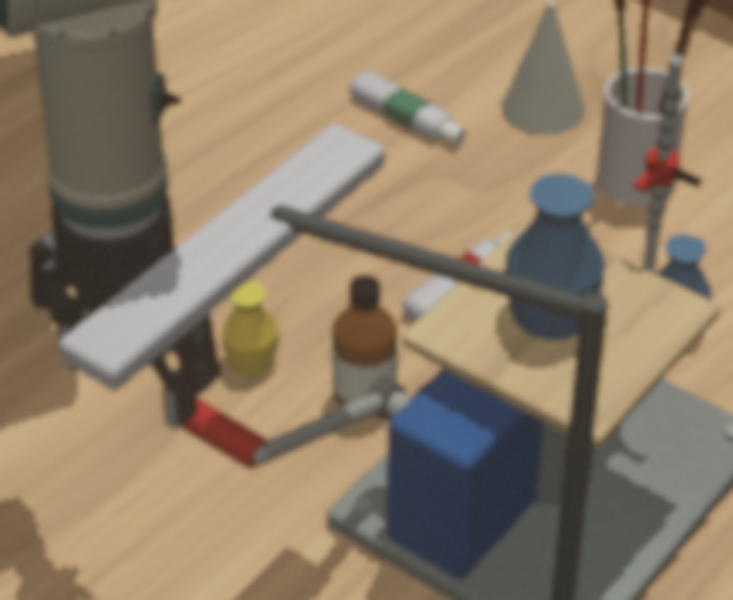

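The finger landed on the outer shoulder of the grip and slid outward. I'll back up, shift inward, and press again.

Request:
carry_out(
  moves=[100, 0, 0, 0.6, 0, 100, 0, 0, 0.6, 0, 100, 0, 0, 0.6, 0, 100, 0, 0, 0.6, 0, 100, 0, 0, 0.6, 0, 100, 0, 0, 0.1, 0, 100, 0, 0.4, 0, 0, 100, 0, 0.4, 0, 0, 100, 0, 0.4, 0, 0, 100, 0, 0, 0, 0],
)

```text
clock: 8.25
position: [0.5773, -0.1556, 0.1806]
ee_rot: [0.001, 0.677, 0.736, 0.0]
contact_force: [0.2, -2.2, 4.7]
width: 0.0854
```

Request:
carry_out(
  moves=[100, 0, -0.1, -0.2, 0, 100, 0, -0.1, -0.2, 0, 100, 0, -0.2, -0.4, 0, 100, 0, -0.2, -0.4, 0, 100, 0, -0.2, -0.4, 0, 100, 0, -0.2, -0.4, 0, 100, 0, -0.2, -0.5, 0, 100, 0, -0.2, -0.5, 0, 100, 0, -0.2, -0.5, 0, 100, 0, 0, 0, 0],
)

```text
clock: 9.25
position: [0.5788, -0.1746, 0.1465]
ee_rot: [0.003, 0.678, 0.735, 0.0]
contact_force: [1.5, -5.4, 6.8]
width: 0.0856
```

Request:
carry_out(
  moves=[100, 0, 0.3, -0.6, 0, 100, 0, 0, -0.9, 0, 100, 0, -0.1, -0.9, 0, 100, 0, -0.1, -0.9, 0, 100, 0, -0.1, -0.9, 0, 100, 0, 0, -0.9, 0, 100, 0, 0, -0.9, 0, 100, 0, 0.1, -0.9, 0, 100, 0, 0.2, -0.9, 0, 100, 0, 0.1, -0.3, 0],
)

```text
clock: 10.25
position: [0.5777, -0.1691, 0.0642]
ee_rot: [0.001, 0.677, 0.736, 0.0]
contact_force: [0.1, -5.7, 7.9]
width: 0.0855
```

Run:
```python
from st import *
s=manip.get_state();print(loc(s["position"]),s["contact_force"].round(1))
im=manip.get_image("scene");cv2.imwrite("pics/s2.png",im[:,:,::-1])
cv2.imwrite("pics/c6.png",cv2.resize(im[180:360,220:440,::-1],(733,600),interpolation=cv2.INTER_CUBIC))
```

```text
[-170.1 -212.6   64.2] [ 0.1 -5.7  7.9]
```

View pics/c6.png

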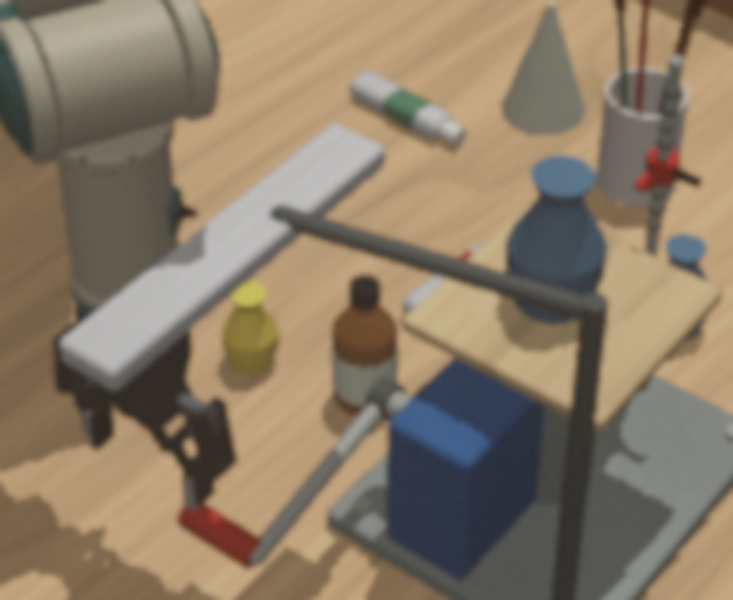

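The stroke works: the lever is down at about 0.8 rad, the stage has risen, and the vase is upright. Now the up stroke, staying under the bar.

Request:
carry_out(
  moves=[100, 0, -0.2, 1.2, 0, 100, 0, -0.1, 1.2, 0, 100, 0, 0, 1.2, 0, 100, 0, 0, 1.2, 0, 100, 0, 0.1, 1.2, 0, 100, 0, 0.1, 1.2, 0, 100, 0, 0.2, 1.2, 0, 100, 0, 0.4, 1.2, 0, 100, 0, 0.4, 1.0, 0, 100, 0, 0.45, 0.6, 0],
)

```text
clock: 11.3
position: [0.5771, -0.1541, 0.1776]
ee_rot: [0.001, 0.677, 0.736, 0.0]
contact_force: [0.1, 0.1, -0.7]
width: 0.0856
```

```bash
cat > m.py <<'E'
from st import *
s=manip.get_state();print(s["clock"],loc(s["position"]),s["contact_force"].round(1))
b=cv2.imread("pics/scene0.png",1); im=manip.get_image("scene")[:,:,::-1].copy()
# vertical shift of far stage corner + vase via template match (vase neck patch, same range almost)
T=cv2.imread("pics/scene0.png")[232:284,366:406]
r=cv2.matchTemplate(im[190:300,350:425],T,cv2.TM_CCOEFF_NORMED);_,v,_,l=cv2.minMaxLoc(r)
def sub(a):return (a[0]-a[2])/(2*(a[0]-2*a[1]+a[2])+1e-9)
dy=l[1]+sub(r[l[1]-1:l[1]+2,l[0]])+190-232; dx=l[0]+sub(r[l[1],l[0]-1:l[0]+2])+350-366
vz=[proj("scene",wor((30,0,.23*1000+h)))[1] for h in (0,20,40,60,80)]
print("shift px",round(dx,2),round(dy,2),"score",round(v,3),"rise mm",np.interp(-dy,-np.array(vz)+vz[0],[0,20,40,60,80]).round(1))
E
python3 m.py
```

```text
11.3 [-169.5 -197.7  177.6] [ 0.1  0.1 -0.7]
shift px 0.07 -3.35 score 0.897 rise mm 10.0
```

```bash
cat > m.py <<'E'
from st import *
s=manip.get_state();print(s["clock"],loc(s["position"]),s["contact_force"].round(1))
up=lambda im:cv2.resize(im,None,fx=8,fy=8,interpolation=cv2.INTER_CUBIC)
b=cv2.imread("pics/scene0.png")
T=up(b[230:262,368:404]);h=cv2.cvtColor(T,cv2.COLOR_BGR2HSV)
M=cv2.dilate(((h[...,0]>95)&(h[...,0]<125)&(h[...,1]>90)).astype(np.uint8),np.ones((9,9)))
vz=np.array([proj("scene",wor((30,0,260+k)))[1] for k in range(0,81,10)])
def rise(im):
    r=cv2.matchTemplate(up(im[195:270,360:412]),T,cv2.TM_SQDIFF,mask=M);v,_,l,_=cv2.minMaxLoc(r)
    dx,dy=l[0]/8+360-368,l[1]/8+195-230
    return dx,dy,(v/M.sum())**.5,np.interp(-dy,vz[0]-vz,range(0,81,10)).round(1)
if __name__=="__main__":
    im=manip.get_image("scene")[:,:,::-1].copy();cv2.imwrite("pics/s_%05.2f.png"%s["clock"],im)
    for i in (b,cv2.imread("pics/s2.png"),im): print(rise(i))
E
python3 m.py
```

```text
11.35 [-169.2 -197.   178.2] [ 0.6  0.9 -0.2]
(-8.0, -35.0, np.float64(nan), np.float64(80.0))
(-8.0, -35.0, np.float64(nan), np.float64(80.0))
(-8.0, -35.0, np.float64(nan), np.float64(80.0))m.py:11: RuntimeWarning: invalid value encountered in divide
  return dx,dy,(v/M.sum())**.5,np.interp(-dy,vz[0]-vz,range(0,81,10)).round(1)
```

```bash
python3 -c "
import cv2;b=cv2.imread('pics/scene0.png');h=cv2.cvtColor(b,cv2.COLOR_BGR2HSV)
print(h[240,387],h[255,387],h[250,372])"
sed -i 's/>95)&(h\[...,0\]<125)&(h\[...,1\]>90/>90)\&(h[...,0]<130)\&(h[...,1]>70/; s/astype(np.uint8),np/astype(np.uint8)*1,np/' m.py; python3 m.py
```

```text
[103  84 128] [104  61  80] [ 21  29 185]
11.4 [-169.4 -197.4  177.4] [ 0.3 -0.1 -0.6]
(0.0, 0.0, np.float64(0.08333333333333333), np.float64(0.0))
(0.5, -6.125, np.float64(9.634043158596464), np.float64(17.8))
(0.375, -4.875, np.float64(10.61145715139146), np.float64(14.2))
```

One stroke gained about 14–15 mm (two clicks). Now stroke 2.

Request:
carry_out(
  moves=[100, 0, -0.3, -0.6, 0, 100, 0, -0.4, -1.0, 0, 100, 0, -0.4, -1.2, 0, 100, 0, -0.3, -1.2, 0, 100, 0, -0.1, -1.2, 0, 100, 0, -0.1, -1.3, 0, 100, 0, 0, -1.3, 0, 100, 0, 0, -1.3, 0, 100, 0, 0.1, -1.3, 0, 100, 0, 0.15, -1.1, 0],
)

```text
clock: 12.45
position: [0.5773, -0.1692, 0.0614]
ee_rot: [0.002, 0.677, 0.736, -0.0]
contact_force: [-3.4, -3.6, 9.4]
width: 0.0852
```

Request:
carry_out(
  moves=[100, 0, 0, 0, 0, 100, 0, -0.2, 1.4, 0, 100, 0, -0.1, 1.4, 0, 100, 0, 0, 1.4, 0, 100, 0, 0.1, 1.4, 0, 100, 0, 0.2, 1.4, 0, 100, 0, 0.3, 1.3, 0, 100, 0, 0.3, 1.2, 0, 100, 0, 0.4, 1.1, 0, 100, 0, 0.35, 0.9, 0],
)

```text
clock: 13.45
position: [0.5768, -0.1539, 0.177]
ee_rot: [0.0, 0.677, 0.736, 0.0]
contact_force: [0.9, -0.6, -0.1]
width: 0.0853
```

```bash
python3 m.py
```

```text
13.45 [-169.8 -197.5  177. ] [ 0.9 -0.6 -0.1]
(0.0, 0.0, np.float64(0.08333333333333333), np.float64(0.0))
(0.5, -6.125, np.float64(9.634043158596464), np.float64(17.8))
(0.375, -4.875, np.float64(10.657674671886204), np.float64(14.2))
```

Run:
```python
import cv2,glob,numpy as np
f=sorted(glob.glob("pics/s_*.png"));print(f)
a=[cv2.resize(cv2.imread(x)[185:345,240:440],(400,320),interpolation=2) for x in(f[0],f[-1])]
cv2.imwrite("pics/c7.png",np.hstack(a))
```

```text
['pics/s_11.35.png', 'pics/s_11.40.png', 'pics/s_13.45.png']
```

View pics/c7.png

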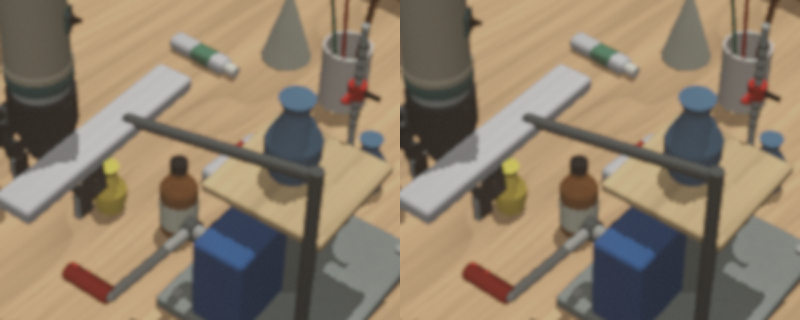

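The lever has not come back up; its spring may be slow. I'll wait and check.

Request:
carry_out(
  moves=[100, 0, 0, 0, 0, 100, 0, 0, 0, 0, 100, 0, 0, 0, 0, 100, 0, 0, 0, 0, 100, 0, 0, 0, 0, 100, 0, 0, 0, 0, 100, 0, 0, 0, 0, 100, 0, 0, 0, 0, 100, 0, 0, 0, 0, 100, 0, 0, 0, 0],
)

```text
clock: 14.5
position: [0.5768, -0.1544, 0.1763]
ee_rot: [0.0, 0.677, 0.736, 0.0]
contact_force: [-0.6, 0.2, 0.4]
width: 0.0853
```

```bash
cat > g.py <<'E'
from st import *
import glob,sys
def grip(im):
    h=cv2.cvtColor(im,cv2.COLOR_BGR2HSV);m=(((h[...,0]<7)|(h[...,0]>172))&(h[...,1]>130)).astype(np.uint8)
    m[:285]=0;m[:,:255]=0;m[:,330:]=0
    k,_,st,c=cv2.connectedComponentsWithStats(m)
    if k<2:return None
    i=1+st[1:,4].argmax();return st[i,4],c[i].round(1)
pr=[(L,proj("scene",wor((-99,-70-150*np.cos(.58-L),100+150*np.sin(.58-L)))).round(1).tolist()) for L in(0,.2,.4,.6,.85)]
print(pr)
for f in["pics/scene0.png","pics/s2.png"]+sorted(glob.glob("pics/s_*.png")):print(f,grip(cv2.imread(f)))
E
python3 m.py; python3 g.py
```

```text
14.5 [-169.8 -198.   176.3] [-0.6  0.2  0.4]
(0.0, 0.0, np.float64(0.08333333333333333), np.float64(0.0))
(0.5, -6.125, np.float64(9.634043158596464), np.float64(17.8))
(0.375, -4.875, np.float64(10.69758463362006), np.float64(14.2))
[(0, [290.4, 299.8]), (0.2, [286.9, 311.7]), (0.4, [285.1, 322.6]), (0.6, [285.1, 332.0]), (0.85, [287.4, 341.1])]
pics/scene0.png (np.int32(214), array([288.3, 298.5]))
pics/s2.png (np.int32(170), array([285.6, 339.4]))
pics/s_11.35.png (np.int32(191), array([283.2, 325.4]))
pics/s_11.40.png (np.int32(193), array([283.3, 325.4]))
pics/s_13.45.png (np.int32(192), array([283.2, 325.4]))
pics/s_14.50.png (np.int32(192), array([283.2, 325.4]))
```

Run:
```python
from st import *
w=manip.get_image("wrist")[:,:,::-1];t=manip.get_image("top")[:,:,::-1];s=manip.get_image("scene")[:,:,::-1]
A=cv2.resize(w,(400,300));B=cv2.resize(t[140:290,260:460],(400,300),interpolation=2)
C=cv2.resize(s[255:355,255:388],(400,300),interpolation=2);D=cv2.resize(s[190:265,350:450],(400,300),interpolation=2)
cv2.imwrite("pics/c8.png",np.vstack([np.hstack([A,B]),np.hstack([C,D])]))
```

```text
(no output)
```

View pics/c8.png

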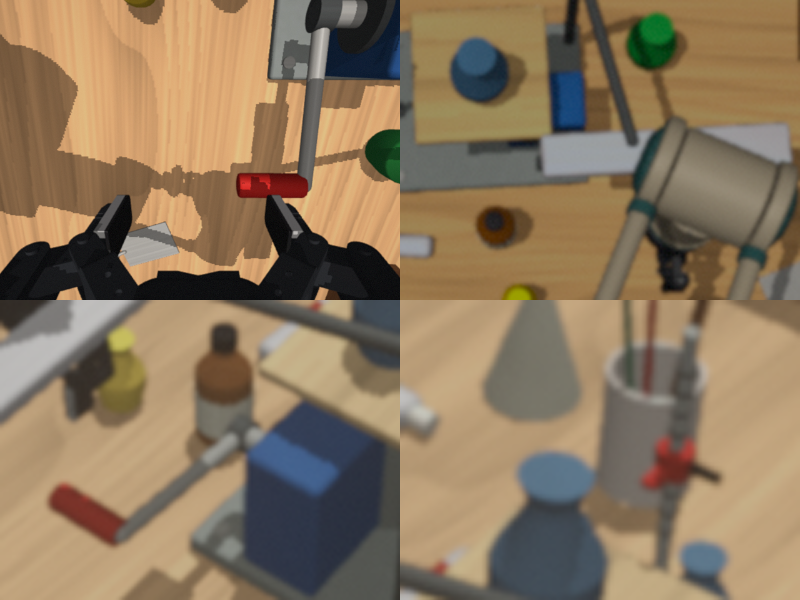

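The wrist view shows the finger correctly over the grip and nothing blocking the lever. The grip centroid (scene 283,325) puts it at about 0.48 rad after both strokes, and the stage is holding at two clicks. So the spring alone doesn't overcome the lever's friction. I'll put the finger beside the outer flank of the grip and drag it up, watching for a hard block.

Request:
carry_out(
  moves=[100, 0.1, -1.6, 0, 0, 100, 0.15, -1.6, 0, 0, 100, 0.15, -1.6, -0.2, 0, 100, 0, 0, -1.4, 0, 100, 0, 0, -1.5, 0, 100, 0, 0, -1.5, 0, 100, 0, 0, -1.5, 0, 100, 0, 0, -1.5, 0, 100, 0, 0, -1.5, 0, 100, 0, 0, 0, 0],
)

```text
clock: 15.7
position: [0.5793, -0.2033, 0.0829]
ee_rot: [-0.002, 0.678, 0.735, -0.001]
contact_force: [0.4, 0.5, -0.3]
width: 0.0854
```

Request:
carry_out(
  moves=[100, 0, 0.2, 0, 0, 100, 0, 0.2, 0, 0, 100, 0, 0.2, 0, 0, 100, 0, 0.2, 0, 0, 100, 0, 0.1, 0, 0, 100, 0, 0.1, 0, 0, 100, 0, 0, 0, 0, 100, 0, 0, 0.2, 0, 100, 0, 0, 0.2, 0, 100, 0, 0, 0.2, 0],
)

```text
clock: 16.7
position: [0.5815, -0.1986, 0.0938]
ee_rot: [0.005, 0.677, 0.736, -0.003]
contact_force: [-3.7, -12.3, 3.0]
width: 0.0854
```

```bash
python3 m.py; python3 g.py|tail -1
```

```text
16.7 [-168.8 -242.4   93.8] [ -3.7 -12.3   3. ]
(0.0, 0.0, np.float64(0.08333333333333333), np.float64(0.0))
(0.5, -6.125, np.float64(9.634043158596464), np.float64(17.8))
(0.375, -5.0, np.float64(9.183198105833304), np.float64(14.5))
pics/s_16.70.png (np.int32(147), array([285.8, 324.7]))
```

Request:
carry_out(
  moves=[100, 0, 0, 0.5, 0, 100, 0, 0, 0.5, 0, 100, 0, 0.1, 0.5, 0, 100, 0, 0.1, 0.5, 0, 100, 0, 0.2, 0.5, 0, 100, 0, 0.2, 0.5, 0, 100, 0, 0.2, 0.5, 0, 100, 0, 0.2, 0.5, 0, 100, 0, 0.2, 0.5, 0, 100, 0, 0.2, 0.5, 0],
)

```text
clock: 17.75
position: [0.581, -0.1829, 0.144]
ee_rot: [0.004, 0.677, 0.736, -0.002]
contact_force: [-2.2, -7.5, 4.9]
width: 0.0851
```

```bash
python3 m.py; python3 g.py|tail -1
```

```text
17.75 [-168.  -226.7  144. ] [-2.2 -7.5  4.9]
(0.0, 0.0, np.float64(0.08333333333333333), np.float64(0.0))
(0.5, -6.125, np.float64(9.634043158596464), np.float64(17.8))
(0.375, -4.875, np.float64(9.740241471419928), np.float64(14.2))
pics/s_17.75.png (np.int32(155), array([289. , 306.3]))
```

The grip is coming up, and it now pushes upward on the finger by itself. I'll back off sideways and see where it settles.

Request:
carry_out(
  moves=[100, 0, 0.2, 0.5, 0, 100, 0, 0.2, 0.5, 0, 100, 0, 0, 0.4, 0, 100, 0, 0, 0, 0, 100, 0.05, -0.6, 0, 0, 100, 0.05, -0.6, 0, 0, 100, 0.05, -0.6, 0, 0, 100, 0, 0, 0, 0, 100, 0, 0, 0, 0, 100, 0, 0, 0, 0],
)

```text
clock: 18.8
position: [0.5822, -0.1922, 0.1553]
ee_rot: [-0.0, 0.677, 0.736, 0.0]
contact_force: [-0.2, -0.6, -0.3]
width: 0.0853
```

```bash
python3 m.py; python3 g.py|tail -1
```

```text
18.8 [-167.6 -236.1  155.3] [-0.2 -0.6 -0.3]
(0.0, 0.0, np.float64(0.08333333333333333), np.float64(0.0))
(0.5, -6.125, np.float64(9.634043158596464), np.float64(17.8))
(0.375, -4.875, np.float64(9.60305728142485), np.float64(14.2))
pics/s_18.80.png (np.int32(184), array([290. , 299.4]))
```

The lever is back at rest (centroid 290,299, with the finger covering part of the grip). I'll go back over the grip and start stroke 2 again.

Request:
carry_out(
  moves=[100, 0, 0, 1.3, 0, 100, 0, 0, 1.2, 0, 100, -0.1, 1.3, 0, 0, 100, -0.1, 1.3, 0, 0, 100, -0.15, 1.3, 0, 0, 100, 0, 0, 0, 0, 100, 0, -0.2, -0.5, 0, 100, 0, -0.4, -1.0, 0, 100, 0, -0.4, -1.2, 0, 100, 0, -0.3, -1.2, 0],
)

```text
clock: 19.85
position: [0.5806, -0.1709, 0.143]
ee_rot: [0.005, 0.677, 0.736, -0.001]
contact_force: [-1.5, -3.7, 8.2]
width: 0.0852
```

Request:
carry_out(
  moves=[100, 0, -0.1, -1.2, 0, 100, 0, -0.1, -1.2, 0, 100, 0, -0.1, -1.2, 0, 100, 0, 0, -1.2, 0, 100, 0, 0, -1.2, 0, 100, 0, 0.1, -1.2, 0, 100, 0, 0.15, -1.1, 0, 100, 0, 0, 0, 0, 100, 0, 0, 0, 0, 100, 0, 0, 0, 0],
)

```text
clock: 20.85
position: [0.5808, -0.1699, 0.0591]
ee_rot: [0.003, 0.677, 0.736, -0.0]
contact_force: [0.3, -4.9, 5.1]
width: 0.0852
```

```bash
python3 m.py; python3 g.py|tail -1
```

```text
20.85 [-167.1 -213.7   59.1] [ 0.3 -4.9  5.1]
(0.0, 0.0, np.float64(0.08333333333333333), np.float64(0.0))
(0.5, -6.125, np.float64(9.634043158596464), np.float64(17.8))
(0.875, -11.875, np.float64(9.765171705165892), np.float64(34.2))
pics/s_20.85.png (np.int32(164), array([286.4, 340.6]))
```

Request:
carry_out(
  moves=[100, 0.1, -1.2, 0, 0, 100, 0.1, -1.2, 0, 0, 100, 0.1, -1.0, 0.6, 0, 100, 0, 0, 0.9, 0, 100, 0, 0, 0.9, 0, 100, 0, 0.4, 0, 0, 100, 0, 0.4, 0, 0, 100, 0, 0.2, 0, 0, 100, 0, 0, 0.3, 0, 100, 0, 0, 0.4, 0],
)

```text
clock: 21.9
position: [0.5817, -0.1923, 0.0895]
ee_rot: [0.001, 0.677, 0.736, -0.001]
contact_force: [0.3, -3.1, -0.6]
width: 0.0854
```

Request:
carry_out(
  moves=[100, 0, 0, 0.6, 0, 100, 0, 0.1, 0.6, 0, 100, 0, 0.1, 0.6, 0, 100, 0, 0.2, 0.7, 0, 100, 0, 0.2, 0.7, 0, 100, 0, 0.3, 0.7, 0, 100, 0, 0.3, 0.7, 0, 100, 0, 0.3, 0.7, 0, 100, 0, 0.2, 0.7, 0, 100, 0, 0.1, 0.4, 0],
)

```text
clock: 22.9
position: [0.5812, -0.1755, 0.1534]
ee_rot: [0.001, 0.677, 0.736, -0.002]
contact_force: [-0.7, -9.6, -6.5]
width: 0.0856
```

```bash
python3 m.py; python3 g.py|tail -1
```

```text
22.9 [-167.2 -219.3  153.4] [-0.7 -9.6 -6.5]
(0.0, 0.0, np.float64(0.08333333333333333), np.float64(0.0))
(0.5, -6.125, np.float64(9.634043158596464), np.float64(17.8))
(0.75, -10.375, np.float64(10.43544190307331), np.float64(30.0))
pics/s_22.90.png (np.int32(152), array([291.6, 300.6]))
```

Stage is at 30 mm with the lever up. Stroke 3.

Request:
carry_out(
  moves=[100, 0.05, -1.0, 0, 0, 100, 0, 0, 1.4, 0, 100, 0, 0, 1.3, 0, 100, -0.1, 1.1, 0, 0, 100, -0.1, 1.1, 0, 0, 100, -0.1, 1.0, 0, 0, 100, 0, -0.2, -0.5, 0, 100, 0, -0.4, -1.0, 0, 100, 0, -0.4, -1.2, 0, 100, 0, -0.3, -1.2, 0],
)

```text
clock: 23.95
position: [0.5816, -0.1667, 0.1437]
ee_rot: [0.005, 0.677, 0.736, -0.0]
contact_force: [0.5, -4.7, 11.9]
width: 0.0852
```

Request:
carry_out(
  moves=[100, 0, -0.1, -1.2, 0, 100, 0, -0.1, -1.2, 0, 100, 0, -0.1, -1.2, 0, 100, 0, 0, -1.2, 0, 100, 0, 0, -1.2, 0, 100, 0, 0.1, -1.2, 0, 100, 0, 0.15, -1.1, 0, 100, 0, 0, 0, 0, 100, 0, 0, 0, 0, 100, 0, 0, 0, 0],
)

```text
clock: 24.95
position: [0.581, -0.165, 0.0594]
ee_rot: [0.002, 0.677, 0.736, 0.001]
contact_force: [1.1, -3.6, 7.0]
width: 0.0853
```

```bash
python3 m.py; python3 g.py|tail -1
```

```text
24.95 [-166.6 -208.9   59.4] [ 1.1 -3.6  7. ]
(0.0, 0.0, np.float64(0.08333333333333333), np.float64(0.0))
(0.5, -6.125, np.float64(9.634043158596464), np.float64(17.8))
(1.25, -17.375, np.float64(10.623153434309838), np.float64(49.7))
pics/s_24.95.png (np.int32(173), array([285.8, 340.3]))
```

Request:
carry_out(
  moves=[100, 0.1, -1.4, 0, 0, 100, 0.1, -1.4, 0, 0, 100, 0.1, -1.1, 0.6, 0, 100, 0, 0, 0.9, 0, 100, 0, 0, 0.9, 0, 100, 0, 0.4, 0, 0, 100, 0, 0.4, 0, 0, 100, 0, 0.2, 0, 0, 100, 0, 0, 0.3, 0, 100, 0, 0, 0.4, 0],
)

```text
clock: 26.0
position: [0.5818, -0.1929, 0.0889]
ee_rot: [-0.001, 0.677, 0.736, -0.0]
contact_force: [0.6, -0.5, 0.1]
width: 0.0852
```

Request:
carry_out(
  moves=[100, 0, 0, 0.6, 0, 100, 0, 0.1, 0.6, 0, 100, 0, 0.1, 0.6, 0, 100, 0, 0.2, 0.7, 0, 100, 0, 0.2, 0.7, 0, 100, 0, 0.3, 0.7, 0, 100, 0, 0.3, 0.7, 0, 100, 0, 0.3, 0.7, 0, 100, 0, 0.2, 0.7, 0, 100, 0, 0.1, 0.4, 0],
)

```text
clock: 27.0
position: [0.5825, -0.1757, 0.1542]
ee_rot: [0.001, 0.677, 0.736, -0.0]
contact_force: [0.3, -3.0, -1.3]
width: 0.0851
```

```bash
python3 m.py; python3 g.py|tail -1
```

```text
27.0 [-165.9 -219.7  154.2] [ 0.3 -3.  -1.3]
(0.0, 0.0, np.float64(0.08333333333333333), np.float64(0.0))
(0.5, -6.125, np.float64(9.634043158596464), np.float64(17.8))
(1.0, -15.875, np.float64(10.580739221985397), np.float64(45.5))
pics/s_27.00.png (np.int32(149), array([291.5, 300.6]))
```

45 mm. Stroke 4.

Request:
carry_out(
  moves=[100, 0.0, -1.0, 0, 0, 100, 0, 0, 1.4, 0, 100, 0, 0, 1.2, 0, 100, -0.15, 1.0, 0, 0, 100, -0.15, 1.0, 0, 0, 100, -0.15, 0.9, 0, 0, 100, 0, -0.2, -0.5, 0, 100, 0, -0.4, -1.0, 0, 100, 0, -0.4, -1.2, 0, 100, 0, -0.3, -1.2, 0],
)

```text
clock: 28.05
position: [0.5806, -0.1725, 0.1432]
ee_rot: [0.006, 0.677, 0.736, 0.0]
contact_force: [0.1, -5.7, 7.9]
width: 0.0858
```

Request:
carry_out(
  moves=[100, 0, -0.1, -1.2, 0, 100, 0, -0.1, -1.2, 0, 100, 0, -0.1, -1.2, 0, 100, 0, 0, -1.2, 0, 100, 0, 0, -1.2, 0, 100, 0, 0.1, -1.2, 0, 100, 0, 0.15, -1.1, 0, 100, 0, 0, 0, 0, 100, 0, 0, 0, 0, 100, 0, 0, 0, 0],
)

```text
clock: 29.05
position: [0.58, -0.1712, 0.0589]
ee_rot: [0.003, 0.677, 0.736, 0.0]
contact_force: [0.2, -4.9, 6.1]
width: 0.0849
```

```bash
python3 m.py; python3 g.py|tail -1
```

```text
29.05 [-168.1 -215.    58.9] [ 0.2 -4.9  6.1]
(0.0, 0.0, np.float64(0.08333333333333333), np.float64(0.0))
(0.5, -6.125, np.float64(9.634043158596464), np.float64(17.8))
(1.625, -23.0, np.float64(10.228584355056018), np.float64(65.2))
pics/s_29.05.png (np.int32(169), array([286.3, 340.6]))
```

Request:
carry_out(
  moves=[100, 0.1, -1.2, 0, 0, 100, 0.1, -1.2, 0, 0, 100, 0.1, -0.9, 0.6, 0, 100, 0, 0, 0.9, 0, 100, 0, 0, 0.9, 0, 100, 0, 0.4, 0, 0, 100, 0, 0.4, 0, 0, 100, 0, 0.2, 0, 0, 100, 0, 0, 0.3, 0, 100, 0, 0, 0.4, 0],
)

```text
clock: 30.1
position: [0.5804, -0.1928, 0.088]
ee_rot: [-0.0, 0.677, 0.736, -0.0]
contact_force: [0.0, -0.7, 0.6]
width: 0.0855
```

Request:
carry_out(
  moves=[100, 0, 0, 0.6, 0, 100, 0, 0.1, 0.6, 0, 100, 0, 0.1, 0.6, 0, 100, 0, 0.2, 0.7, 0, 100, 0, 0.2, 0.7, 0, 100, 0, 0.3, 0.7, 0, 100, 0, 0.3, 0.7, 0, 100, 0, 0.3, 0.7, 0, 100, 0, 0.2, 0.7, 0, 100, 0, 0.1, 0.4, 0],
)

```text
clock: 31.1
position: [0.5808, -0.1758, 0.153]
ee_rot: [0.001, 0.677, 0.736, -0.001]
contact_force: [-0.1, -4.1, -3.0]
width: 0.0856
```

```bash
python3 m.py; python3 g.py|tail -1
python3 - <<'E'
from st import *
im=manip.get_image("scene")[:,:,::-1];t=manip.get_image("top")[:,:,::-1]
cv2.imwrite("pics/t9.png",t)
A=cv2.resize(im[195:285,355:455],(440,396),interpolation=2);B=cv2.resize(t[140:230,230:320],(360,360),interpolation=2)
B=cv2.copyMakeBorder(B,0,36,0,0,0);cv2.imwrite("pics/c9.png",np.hstack([A,B]))
E
```

```text
31.1 [-167.6 -219.6  153. ] [-0.1 -4.1 -3. ]
(0.0, 0.0, np.float64(0.08333333333333333), np.float64(0.0))
(0.5, -6.125, np.float64(9.634043158596464), np.float64(17.8))
(1.25, -21.5, np.float64(10.576167096709296), np.float64(61.1))
pics/s_31.10.png (np.int32(152), array([291.5, 300.6]))
```

View pics/c9.png

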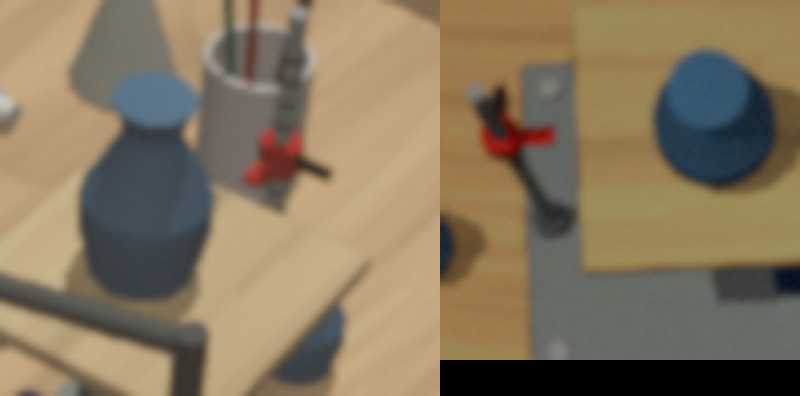

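Stage is at about 60 mm and the vase is upright. I'll refine the pointer height against the stage in the same views before deciding on one more click.

Run:
```python
from st import *
S=lambda x,y:(355+x/4.4-.4,195+y/4.4-.4);T=lambda x,y:(230+(x-440)/4-.4,140+y/4-.4)
im=manip.get_image("scene");m=red(im);ys,xs=np.nonzero(m[220:245,400:430]);i=np.lexsort((ys,xs))[:14];print("scene red left px",[(xs[k]+400,ys[k]+220) for k in i])
t=cv2.imread("pics/t9.png")[:,:,::-1].copy();m=red(t);ys,xs=np.nonzero(m[160:185,235:270]);i=np.lexsort((ys,-xs))[:10];print("top red right px",[(xs[k]+235,ys[k]+160) for k in i])
for a,b in((S(248,181),T(553,136)),((411.3,235.3),(258.2,173.5)),((411.3,234.6),(257.8,173.5))):
    p,e=tri(a,b);print("tip",loc(p),round(e*1000,1))
print("stage corner far px",S(369,262),"pred z225,235,245",[proj("scene",wor((110,80,z))).round(1).tolist() for z in(225,235,245)])
print("stage corner top",T(582,271),[proj("top",wor((-50,80,z))).round(1).tolist() for z in(225,235,245)])
print("rod top tri",loc(tri(S(299,8),T(475,92))[0]),"should be 30,122,328")
```

```text
scene red left px [(np.int64(412), np.int64(235)), (np.int64(413), np.int64(234)), (np.int64(413), np.int64(235)), (np.int64(414), np.int64(233)), (np.int64(414), np.int64(234)), (np.int64(415), np.int64(227)), (np.int64(415), np.int64(228)), (np.int64(415), np.int64(229)), (np.int64(415), np.int64(231)), (np.int64(415), np.int64(232)), (np.int64(415), np.int64(233)), (np.int64(415), np.int64(234)), (np.int64(416), np.int64(228)), (np.int64(416), np.int64(229))]
top red right px [(np.int64(257), np.int64(173)), (np.int64(257), np.int64(174)), (np.int64(256), np.int64(173)), (np.int64(256), np.int64(174)), (np.int64(256), np.int64(175)), (np.int64(255), np.int64(173)), (np.int64(255), np.int64(174)), (np.int64(255), np.int64(175)), (np.int64(254), np.int64(173)), (np.int64(254), np.int64(174))]
tip [ 28.1  93.8 237.5] 2.0
tip [ 28.4  93.3 239.1] 0.7
tip [ 27.9  93.9 240.6] 0.9
stage corner far px (438.4636363636364, 254.14545454545453) pred z225,235,245 [[439.1, 257.1], [439.7, 253.8], [440.2, 250.5]]
stage corner top (265.1, 207.35) [[266.3, 208.5], [265.8, 207.6], [265.3, 206.8]]
rod top tri [ 28.8 122.9 333.1] should be 30,122,328
```

Pointer tip is at about 238 ±3 mm (the check on the rod top reads about 5 mm high) and the stage is at 235 mm, so I stop pumping. Backing away.

Request:
carry_out(
  moves=[100, 0, -0.7, 0, 0, 100, 0, -0.7, 0, 0, 100, -0.5, -0.2, 0, 0, 100, -1, 0, 0, 0, 100, -1.5, 0, 0, 0, 100, -2, 0, 0, 0, 100, -2, 0, 0, 0, 100, -2, 0, 0, 0, 100, -2, 0, 0, 0, 100, 0, 0, 0, 0],
)

```text
clock: 32.3
position: [0.4672, -0.1897, 0.1521]
ee_rot: [-0.002, 0.678, 0.735, -0.0]
contact_force: [0.7, 0.1, 0.5]
width: 0.0854
```

Request:
carry_out(
  moves=[100, -1, 0, 1, 0, 100, -1, 0, 1, 0, 100, -1, 0, 1, 0, 100, -1, 0, 1, 0, 100, -1, 0, 1, 0, 100, 0, 0, 0, 0, 100, 0, 0, 0, 0, 100, 0, 0, 0, 0, 100, 0, 0, 0, 0, 100, 0, 0, 0, 0],
)

```text
clock: 33.3
position: [0.4208, -0.1908, 0.2018]
ee_rot: [-0.0, 0.677, 0.736, -0.0]
contact_force: [0.4, 0.2, 0.9]
width: 0.0854
```

```bash
python3 m.py; python3 g.py|tail -1
python3 - <<'E'
from st import *
cv2.imwrite("pics/end.png",manip.get_image("scene")[:,:,::-1])
E
```

```text
33.3 [-328.3 -221.4  201.8] [0.4 0.2 0.9]
(0.0, 0.0, np.float64(0.08333333333333333), np.float64(0.0))
(0.5, -6.125, np.float64(9.634043158596464), np.float64(17.8))
(1.375, -21.5, np.float64(8.181224519625584), np.float64(61.1))
pics/s_33.30.png (np.int32(213), array([288.3, 298.5]))
```

View pics/end.png

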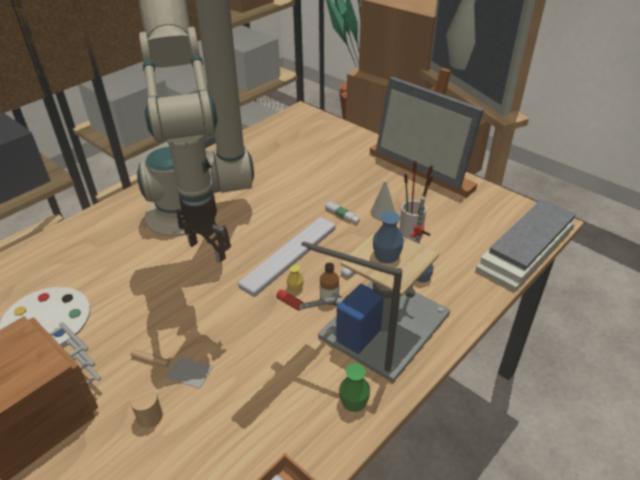

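The lever is back exactly where it started (centroid 288.3,298.5, as in the first picture). The stage is up 60 mm with the vase upright, the arm is clear, and the other things have not moved.

```bash
python3 -c "
from rig import manip
print(manip.sign_off())"
```

```text
the job is handed in; nothing more can be done
None
```

I raised the stage eight clicks (60 mm) with the lever only, which puts it about 235 mm above the table, and handed the job in at about 33 s. I measured the pointer tip at about 238–241 mm. That leaves the stage roughly 3–6 mm low, inside the 12 mm limit but only known to about ±4 mm.

- **How I pressed:** the moves cannot tilt the tool, so I opened the jaws along the stand's x. One finger then reached under the front edge of the light bar and pressed the grip.
- **What went wrong:**
  - The first press slid off the outer side of the grip, with about 27 N sideways, so I moved the finger inward.
  - After the first good stroke the lever stopped at about 0.48 rad instead of springing back, so the next stroke gained nothing. From then on I drew the grip up with the finger after each stroke. I never found out why it stuck.
- **Last checks:**
  - With the arm clear, the grip is at the same picture position as at the start, so the lever is fully up.
  - The vase is upright on the stage.
  - The other things look unmoved by eye; I did not measure them.
- **Checks that disagreed:**
  - The rise measured from the vase in the picture reads 61 mm, against 60 mm by click count.
  - A check on the rod top came out about 5 mm too high, so the pointer may be a little lower than measured.

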